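Tip a scoop of dowels into the bin under the low bench shelf

TASK

Refill the dowel bin that stands under the low bench shelf: take the loaded metal scoop by its wooden handle, reach its lip in under the shelf over the bin, and tip it until all four dowels lie in the bin, without knocking the shelf or pushing the bin along. Then stand the empty scoop flat on the table again, out in front of the shelf, and leave the round tin, sanding block and pencil where they are.

Things in the scene. Friction and masses are not known exactly. Their poses are not given: they have to be found in the camera images.
- scoop: Loose bare-metal scoop with wooden handle, 0.22 kg empty, standing level on the table. Origin: centre of the pan's flat underside; x forward to the pouring lip, y left, z up. Pan 86 mm wide (y -43 to 43), walls and floor 3 mm, flat floor x = -45 to 45, rear wall (x = -45) and side walls 40 mm high; the handle is behind the rear wall.
- scoop_grip (a point): Middle of the scoop's wooden grip, 125 mm behind the scoop's origin and 39 mm above its underside; axes as the scoop's. The grip is straight, 116 mm long (scoop x -70 to -185), rises 9 degrees to the rear, and is 22 mm wide in y with flat sides, 26 mm high. A fixed jig's red lever, up to 130 mm high, ends 70 mm or more to the left of the grip and a little behind it: keep the hand off it.
- scoop_lip (a point): Middle of the pouring lip, scoop x = 85, z = 27 mm; axes as the scoop's. From x = 45 the floor ramps up to it at 34 degrees and the side walls come down to it, so the dowels lie safe while the scoop is level and roll out over the lip once it is tipped nose down well past 34 degrees (50 to 60 empties it).
- shelf: Fixed low wooden bench shelf on four posts, open in front, plywood back. Origin: centre of its footprint on the table; x points in from the open front to the back, y left, z up. 160 mm deep (x -80 to 80), 168 mm wide; board underside 165 mm, top 181 mm above the table. Front posts (x -80 to -62) stand 136 mm apart in the clear (y -68 to 68).
- shelf_edge (a point): Middle of the lower front edge of the shelf's board: shelf x = -80, y = 0, z = 165 mm. Axes as the shelf's. A wooden crate 180 mm high stands along the shelf's left side and on towards the scoop.
- bin: Loose open sheet-steel bin under the shelf, 0.5 kg. Origin: centre of its underside; axes nearly parallel to the shelf's. 130 mm (x) by 118 mm (y) outside, 50 mm high, walls and floor 4 mm. It stands between the posts, its front rim (x = -65) 10 to 25 mm behind the shelf's front edge.
- dowel0: Loose wooden dowel, 76 mm long along its y axis, 18 mm diameter, rounded ends, 18 g; origin at its centre. At the start it lies across the scoop's pan, side by side with the three others.
- dowel1: Loose wooden dowel, 76 mm long along its y axis, 18 mm diameter, rounded ends, 18 g; origin at its centre. At the start it lies across the scoop's pan, side by side with the three others.
- dowel2: Loose wooden dowel, 76 mm long along its y axis, 18 mm diameter, rounded ends, 18 g; origin at its centre. At the start it lies across the scoop's pan, side by side with the three others.
- dowel3: Loose wooden dowel, 76 mm long along its y axis, 18 mm diameter, rounded ends, 18 g; origin at its centre. At the start it lies across the scoop's pan, side by side with the three others.
- wax: Bystander: round green tin, 86 mm across, 30 mm high, standing on top of the shelf's board; origin: centre of its underside.
- sanding: Bystander: brown sanding block, 64 x 108 x 31 mm, on the table left of the crate, beyond the scoop's handle; origin: centre of its underside.
- pencil: Bystander: red carpenter's pencil, 174 mm long (y), 14 mm wide, lying along the table's front edge; origin: centre of its underside.

How it is judged:
On the way:
1. The scoop is tipped nose down by more than 25 degrees with its lip in under the shelf board, between the posts (x of scoop_lip in the frame of shelf between -0.078 and 0.08 m and y of scoop_lip in the frame of shelf between -0.07 and 0.07 m and z of scoop_lip in the frame of shelf below 0.165 m and angle between scoop's own z axis and vertical above 0.44 rad), for 0.2 s.
At the end, for the whole second after the job is handed in: All four dowels at rest in the bin, centres inside its walls and below its rim; bin upright, within 30 mm of its start; scoop standing flat on the table (within 7 degrees, underside within 8 mm of the top), at rest, its origin over 140 mm from the shelf's origin (x of dowel0 in the frame of bin between -0.063 and 0.063 m and y of dowel0 in the frame of bin between -0.057 and 0.057 m and z of dowel0 in the frame of bin between 0 and 0.05 m and linear speed of each of dowel0, dowel1, dowel2, dowel3 below 0.05 m/s and x of dowel1 in the frame of bin between -0.063 and 0.063 m and y of dowel1 in the frame of bin between -0.057 and 0.057 m and z of dowel1 in the frame of bin between 0 and 0.05 m and x of dowel2 in the frame of bin between -0.063 and 0.063 m and y of dowel2 in the frame of bin between -0.057 and 0.057 m and z of dowel2 in the frame of bin between 0 and 0.05 m and x of dowel3 in the frame of bin between -0.063 and 0.063 m and y of dowel3 in the frame of bin between -0.057 and 0.057 m and z of dowel3 in the frame of bin between 0 and 0.05 m and angle between bin's own z axis and vertical below 0.1 rad and distance of bin from where it was at the start of the episode below 0.03 m and angle between scoop's own z axis and vertical below 0.12 rad and height (world z) of scoop between -0.006 and 0.008 m and linear speed of scoop below 0.02 m/s and horizontal distance between scoop and shelf above 0.14 m); the robot touches nothing.
It fails at once if The shelf is knocked: the scoop, the fingers or the arm press on it with more than 8 N (contact force between shelf and scoop above 8 N or contact force between shelf and the fingers above 8 N or contact force between shelf and the arm above 8 N).
It fails at once if The bin is pushed more than 30 mm from where it stood (distance of bin from where it was at the start of the episode above 0.03 m).
It fails at once if The round tin, the sanding block or the pencil is moved by more than 30 mm (distance of any of wax, sanding, pencil from where it was at the start of the episode above 0.03 m).
It also fails if it takes over 61 s, if anything falls off the work surface, if the arm or the gripper's body presses on something with over 40 N, if the wrist force passes 120 N, or if a joint passes its speed limit or range.

ROBOT

A 6-joint arm with a two-finger parallel gripper is mounted at the origin on a cart in front of the work surface, level with it; the furniture and walls round the work are solid. World frame = base frame: x ahead of the robot, y to its left, z up, the work surface at z = 0. Lengths are in m, angles in rad, forces in N, time in s.
With the tool pointing down it reaches from about 0.275 to 0.825 m from the base axis. Payload 4.9 kg.
Tool frame: the origin (TCP) lies midway between the tips of the shut fingers; the grasp point (between the pads) lies behind it (robot.hold_point_z is the z of the grasp point in the tool frame, in m); z points along the fingers, y is the line along which they close (so a half turn about z gives the same grasp; the last joint's range is limited). The gripper opens to 85 mm and grips with 20 to 120 N. Pads are 22 mm wide; open, the fingers measure 114 mm over their backs; the gripper's body (76 mm by 85 mm) begins 54 mm behind the grasp point. The pads swing forward as they close: fully open they stand 13 mm farther back than shut.
Start: joints at [-1.354, 0.326, -0.193, 1.052, 0, 1.437], TCP at [0.189, -0.517, 0.231] pointing down, gripper open.
Joint ranges: [-2.65, 2.65], [-0.97, 1.79], [-1.3, 1.35], [-1.93, 2.1], [-1.47, 1.37], [-3.14, 3.14]. Speed limits (rad/s): [2.57, 2.57, 3.14, 3.14, 3.14, 3.14].

INTERFACE

Orientations are given as a unit quaternion [w, x, y, z].
In Python, from bench import robot gives the robot as it stands.
- The arm moves only by the shell command python3 shift.py 'ROWS' [FORCE]. ROWS is rows parted by semicolons, their numbers by spaces, 1 to 10 of them, each of 5 numbers: dx, dy, dz in m, then a turn about the tool's z in rad, then the finger opening in m; each row is the pose to reach, as a shift and turn from the pose commanded when the command began, along the tool's axes at that moment; what a row does not reach only later rows make up. A row lasts 1/12 s, in which the tool goes at most 0.0417 m and 0.125 rad, less where a joint would pass 70% of its speed; a pose out of reach is approached as far as the arm can. The fingers move at their own pace and stop on an object; FORCE is the grip in N (left out, the last holds). Time passes only in rows, so rows that do not move let the fingers close. It prints the time, the measured TCP pose, the force, the opening and the grip force at its end.
- robot.sense(): the state, without advancing time (a new reading comes with each control period).
- robot.snapshot(name): name is "scene" or "top"; returns a dict with "color" (480x640x3 uint8, red, green, blue), "vfov" (degrees; the focal length in pixels is half the picture's height over the tangent of half this angle, whatever the lens; pixels are square), "cx", "cy" (the principal point, pixels), "k1" (the pictures are not rectified: a ray, as slopes to the right and down, at radius r is drawn at 1 + k1 r^2 times it, then the intrinsics apply), "eye" and "attitude" of the camera in the world. Camera axes: x right, y up, looking along -z (the intrinsics and any distortion apply to the point x, -y, -z); pixel columns grow to the right and rows downward; lengths in m; the calibration is good to about 2 mm. A picture is of the moment at which its call begins. There is no depth.
- robot.finish_job(): hands the job in; it is judged then, once.
The state is a dict: "t": time; "qpos": joint angles; "joint_vel": joint speeds; "joint_torque": joint torques, N m; "tcp_pos": TCP position; "tool_rot": TCP orientation; "wrist_force": force on the tool from outside, world axes, zero at the start; "moment": the same for the moment, N m; "width": finger opening in m; "finger_force": force on a finger pad.
Only numpy, scipy, OpenCV 4.12 (cv2) and the standard library are available. Lean on these libraries where they do the work, as an engineer would, in place of code of your own. Each camera call takes 0.05 s, during which the arm holds its last target. There are 200 camera calls.

## Working session

There is one attempt and no reset: what is moved stays moved. The work goes in short steps, Python scripts to look and compute and a shell command to move; the robot and the scene stay as the last step left them, time stands still between calls to the robot, and variables do not carry over. Pictures are saved under pics/ and viewed, at most 10 in all, crops included, and the job is handed in when it is done.

```bash
ls; mkdir -p pics; python3 - <<'E'
from bench import robot
import cv2
print(robot.sense(), robot.hold_point_z)
for n in("scene","top"):
    s=robot.snapshot(n); cv2.imwrite(f"pics/{n}0.png",s["color"][:,:,::-1]); print({k:v for k,v in s.items() if k!="color"})
E
```

```text
bench.py
pics
shift.py
{'t': 0.0, 'qpos': array([-1.35420133e+00,  3.26922073e-01, -1.93600080e-01,  1.05196694e+00,
       -4.45131293e-05,  1.43660566e+00]), 'joint_vel': array([ 0.00065154,  0.00073349, -0.00099747, -0.00069668, -0.00208027,
        0.00025287]), 'joint_torque': array([-2.04505624e-03, -4.43397188e+01,  2.62441313e+01,  1.54242368e-02,
       -4.39331752e-04,  3.10177676e-06]), 'tcp_pos': array([ 0.18887729, -0.51593701,  0.23050754]), 'tool_rot': array([-8.44749565e-04,  9.84657712e-01,  1.74494910e-01, -5.71006799e-05]), 'wrist_force': array([ 0.26956858, -0.77102561, -0.44036968]), 'moment': array([0.02040889, 0.00775632, 0.02422135]), 'finger_force': 0.0, 'width': 0.08557676952665977} -0.0187
{'vfov': 57.212666388423386, 'cx': 312.77138959224624, 'cy': 236.9985817287563, 'k1': -0.03345945013429136, 'eye': array([0.00847221, 0.60470636, 0.66040318]), 'attitude': array([-0.36170584, -0.17771384,  0.40403333,  0.82118436])}
{'vfov': 48.94012202228839, 'cx': 324.7964792071833, 'cy': 244.15612107762857, 'k1': -0.06546667647695607, 'eye': array([0.38668986, 0.14607414, 1.03253513]), 'attitude': array([-0.69657242, -0.04736774,  0.04642582,  0.71441431])}
```
View pics/scene0.png

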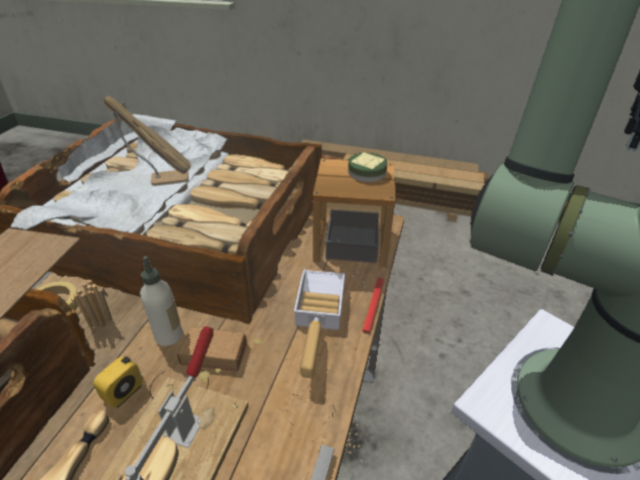

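View pics/top0.png

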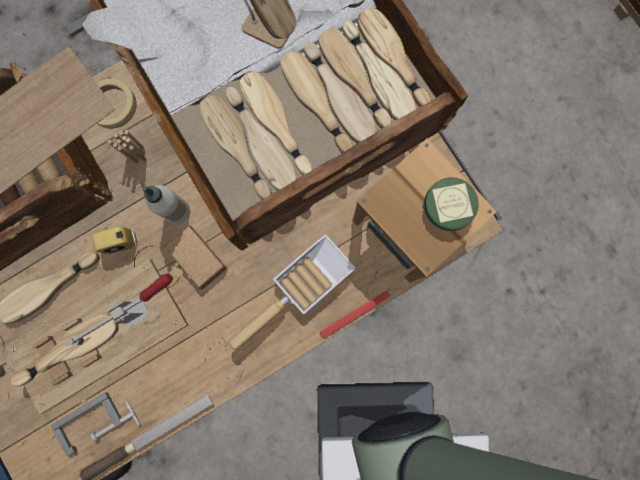

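The overhead view shows the scoop pan at about (314,275), with its handle running back to (235,345). The shelf board is at (430,210) with the tin at (452,204), the pencil is at (355,315) and the red lever tip at (165,282). I'll enlarge both views to get accurate pixels.

```bash
cat > h.py <<'E'
import numpy as np, cv2
from scipy.spatial.transform import Rotation as R
from bench import robot
def cam(s):
    f=240/np.tan(np.radians(s["vfov"]/2)); w=np.array(s["attitude"]); 
    return f,s["cx"],s["cy"],s["k1"],np.array(s["eye"]),R.from_quat(w[[1,2,3,0]]).as_matrix()
def ray(s,p):
    f,cx,cy,k,e,M=cam(s); d=np.array([(p[0]-cx)/f,(p[1]-cy)/f]); u=d.copy()
    for _ in range(20): u=d/(1+k*(u@u))
    return e,M@np.array([u[0],-u[1],-1.])
def plane(s,p,z):
    e,d=ray(s,p); return e+d*(z-e[2])/d[2]
def proj(s,X):
    f,cx,cy,k,e,M=cam(s); c=M.T@(np.array(X)-e); u=np.array([c[0],-c[1]])/-c[2]; u=u*(1+k*(u@u)); return np.array([cx,cy])+f*u
def tri(s1,p1,s2,p2):
    (a,d),(b,g)=ray(s1,p1),ray(s2,p2); t=np.linalg.lstsq(np.c_[d,-g],b-a,rcond=None)[0]
    P,Q=a+d*t[0],b+g*t[1]; return (P+Q)/2,np.linalg.norm(P-Q)
E
python3 - <<'E'
import cv2
a=cv2.imread("pics/top0.png")[180:360,220:460]; cv2.imwrite("pics/tc.png",cv2.resize(a,None,fx=3.33,fy=3.33,interpolation=cv2.INTER_CUBIC)[:600,:800])
a=cv2.imread("pics/scene0.png")[150:390,260:460]; cv2.imwrite("pics/sc.png",cv2.resize(a,None,fx=2.5,fy=2.5,interpolation=cv2.INTER_CUBIC))
E
```

View pics/tc.png

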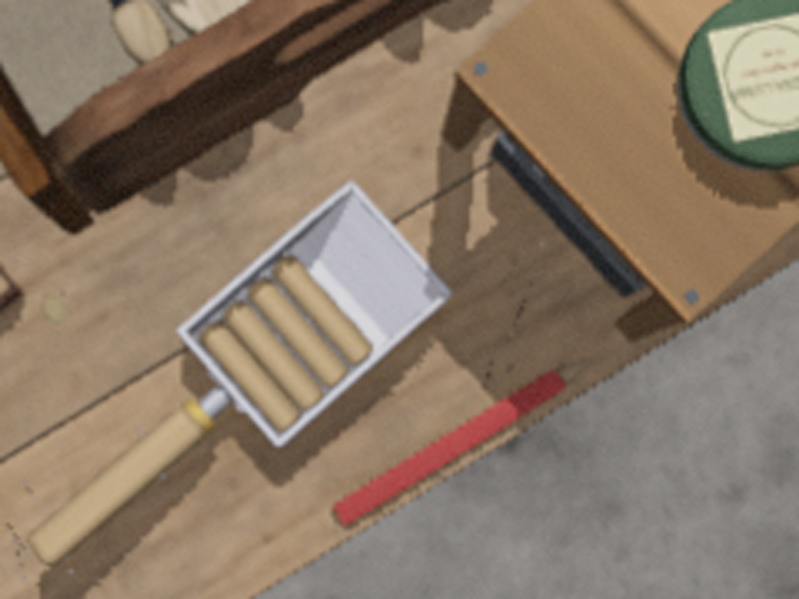

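View pics/sc.png

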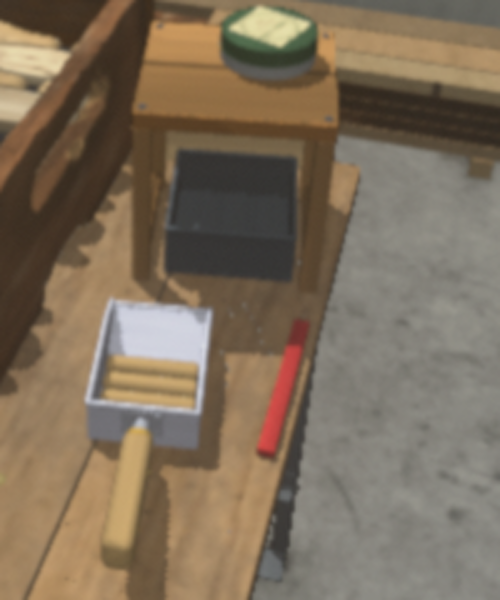

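The crops give me scoop pan corners, handle ends, board front corners and the bin front rim in both views. For example, the lip corners are at (352,184) and (449,294) in the top crop and (110,300) and (212,308) in the scene crop. Next I'll triangulate these and check them against the known sizes.

```bash
cat > m.py <<'E'
from h import *
S=robot.snapshot("scene");T=robot.snapshot("top")
t=lambda a,b:(220+(a+.5)/3.333-.5,180+(b+.5)/3.333-.5); s=lambda a,b:(260+(a+.5)/2.5-.5,150+(b+.5)/2.5-.5)
pts=dict(lipL=((352,184),(110,300)),lipR=((449,294),(212,308)),rearL=((180,331),(88,403)),rearR=((279,443),(200,412)),
 hEnd=((42,543),(119,543)),ferr=((200,413),(141,428)),shL=((457,72),(135,117)),shR=((687,320),(338,124)),binL=((495,143),(168,231)),binR=((634,293),(295,239)))
P={}
for k,(a,b) in pts.items():
    P[k],e=tri(T,t(*a),S,s(*b)); print(k,P[k].round(4),"gap %.4f"%e)
n=lambda a,b:np.linalg.norm((P[a]-P[b])[:2])
for a,b,v in(("lipL","lipR",86),("rearL","rearR",86),("shL","shR",168),("binL","binR",118),("lipL","rearL",130)): print(a,b,n(a,b).round(4),v)
ang=lambda a,b:np.degrees(np.arctan2(*(P[a]-P[b])[1::-1]))
print("scoop head",ang("lipL","rearL"),ang("lipR","rearR"),ang("lipL","lipR")-90,ang("rearL","rearR")-90)
print("shelf",ang("shL","shR")-90,"bin",ang("binL","binR")-90)
for k,z in (("lipL",.027),("lipR",.027),("rearL",.04),("rearR",.04),("shL",.181),("shR",.181),("binL",.05),("binR",.05)):
    print(k,plane(T,t(*pts[k][0]),z).round(4),plane(S,s(*pts[k][1]),z).round(4))
# lever mask
hsv=cv2.cvtColor(T["color"],cv2.COLOR_RGB2HSV); m=((hsv[...,0]<8)|(hsv[...,0]>172))&(hsv[...,1]>150)&(hsv[...,2]>70)
n_,l,st,c=cv2.connectedComponentsWithStats(m.astype(np.uint8)); print([ (st[i].tolist(),c[i].round(1).tolist()) for i in range(1,n_) if st[i][4]>60])
E
python3 m.py
```

```text
lipL [0.5387 0.1447 0.0315] gap 0.0009
lipR [0.4725 0.0901 0.0334] gap 0.0019
rearL [0.4547 0.2429 0.0422] gap 0.0018
rearR [0.3904 0.1881 0.0437] gap 0.0024
hEnd [0.338  0.3179 0.0574] gap 0.0046
ferr [0.4081 0.2319 0.0446] gap 0.0024
shL [0.5698 0.0901 0.1782] gap 0.0031
shR [ 0.4442 -0.0159  0.1849] gap 0.0008
binL [0.5557 0.0623 0.053 ] gap 0.0021
binR [ 0.4693 -0.0114  0.0549] gap 0.0002
lipL lipR 0.0858 86
rearL rearR 0.0845 86
shL shR 0.1644 168
binL binR 0.1135 118
lipL rearL 0.1292 130
scoop head -49.47622303275736 -50.0414498696673 -50.459634518361256 -49.57756346068039
shelf -49.837527886293444 bin -49.5015293848139
lipL [0.539  0.1444 0.027 ] [0.5428 0.1417 0.027 ]
lipR [0.4738 0.0903 0.027 ] [0.4765 0.0843 0.027 ]
rearL [0.4555 0.2437 0.04  ] [0.4556 0.2411 0.04  ]
rearR [0.3913 0.189  0.04  ] [0.3918 0.1848 0.04  ]
shL [0.5704 0.0913 0.181 ] [0.5653 0.0923 0.181 ]
shR [ 0.4448 -0.0164  0.181 ] [ 0.4475 -0.0213  0.181 ]
binL [0.557  0.0627 0.05  ] [0.5575 0.0589 0.05  ]
binR [ 0.4697 -0.0123  0.05  ] [ 0.4731 -0.0163  0.05  ]
[([140, 274, 32, 27, 318], [155.6, 287.0]), ([373, 292, 16, 13, 80], [380.3, 297.7])]
```

All sizes check out: lip 86 against 86 mm, bin 114 against 118, shelf 164 against 168, with heights within a few mm. The scoop, shelf and bin all head about -50°, and the scoop sits about 51 mm left of the shelf's centre line. I'll grip at scoop x = -148, so the handle's rear has room to swing up under the palm when the scoop pivots between the pads.

```bash
cat >> h.py <<'E'
TH=np.radians(-50); U=np.array([np.cos(TH),np.sin(TH),0]); V=np.array([-U[1],U[0],0])
EDGE=np.array([.5073,.0372,0]); SO=EDGE+.08*U
def go(x,y,z,yaw=None):
    q=robot.sense(); M=R.from_quat(np.array(q["tool_rot"])[[1,2,3,0]]).as_matrix(); d=M.T@(np.array([x,y,z])-q["tcp_pos"])
    a=np.degrees(np.arctan2(M[1,0],M[0,0])); print("shift",d.round(4),"len %.3f"%np.linalg.norm(d),"yaw",a.round(2),"turn",None if yaw is None else round(-np.radians((yaw-a+180)%360-180),4), "tilt",np.degrees(np.arccos(-M[2,2])).round(2),"q",q["qpos"].round(2))
def shelf(p): d=np.array(p)-SO; return np.array([d@U,d@V,d[2]])
E
python3 shift.py '.27 -.307 -.09 -1.2 .085;.27 -.307 -.09 -1.2 .085;.27 -.307 -.09 -1.2 .085;.27 -.307 -.09 -1.2 .085;.27 -.307 -.09 -1.2 .085;.27 -.307 -.09 -1.2 .085;.27 -.307 -.09 -1.2 .05;.27 -.307 -.09 -1.2 .05;.27 -.307 -.09 -1.2 .05;.27 -.307 -.09 -1.2 .05'
python3 -c "
from h import *
g=np.array([.4517,.182,0])-.148*U;print(g);go(g[0],g[1],.30,130)"
```

```text
t: 1.03
tcp_pos: [0.3364, -0.1353, 0.3214]
tool_rot: [0.0, 0.713, 0.702, 0.0]
wrist_force: [0.3, -1.1, 0.6]
width: 0.0502
finger_force: 0.0
[0.35656743 0.29537458 0.        ]
shift [0.431  0.0135 0.0213] len 0.432 yaw 89.11 turn -0.7136 tilt 0.04 q [-0.59 -0.08 -0.44  1.22  0.    1.  ]
```

```bash
python3 shift.py '.041 .0 .0 -.12 .05;.082 0 0 -.24 .05;.123 0 0 -.36 .05;.164 0 0 -.48 .05;.205 0 0 -.6 .05;.246 0 0 -.714 .05;.287 0 0 -.714 .05;.328 .005 .01 -.714 .05;.37 .01 .015 -.714 .05;.41 .0135 .02 -.714 .05'
python3 -c "
from h import *
go(.3566,.2954,.12,130)"
```

```text
t: 1.87
tcp_pos: [0.3576, 0.2742, 0.3007]
tool_rot: [0.0, 0.424, 0.906, 0.0]
wrist_force: [1.2, -1.1, 0.8]
width: 0.0503
finger_force: 0.0
shift [0.017  0.0128 0.1807] len 0.182 yaw 129.81 turn -0.0033 tilt 0.03 q [ 0.49  0.1  -0.3   1.17 -0.    1.37]
```

```bash
python3 shift.py '.017 .0128 .04 0 .05;.017 .0128 .08 0 .05;.017 .0128 .12 0 .05;.017 .0128 .16 0 .05;.017 .0128 .18 0 .05;.017 .0128 .18 0 .05'
python3 - <<'E'
from h import *
go(.3566,.2954,.025,130)
a=robot.snapshot("scene");b=robot.snapshot("top")
A=cv2.resize(a["color"][240:420,230:390],None,fx=2.5,fy=2.5); B=cv2.resize(b["color"][220:400,150:310],None,fx=2.5,fy=2.5)
cv2.imwrite("pics/pre.png",np.hstack([A,B])[:,:,::-1])
E
```

```text
t: 2.37
tcp_pos: [0.3534, 0.2912, 0.1165]
tool_rot: [-0.003, 0.424, 0.905, -0.004]
wrist_force: [-0.6, -1.0, 0.1]
width: 0.0498
finger_force: 0.0
shift [0.001  0.006  0.0915] len 0.092 yaw 129.78 turn -0.0039 tilt 0.52 q [ 0.53  0.29 -0.58  0.71 -0.    1.4 ]
```

View pics/pre.png

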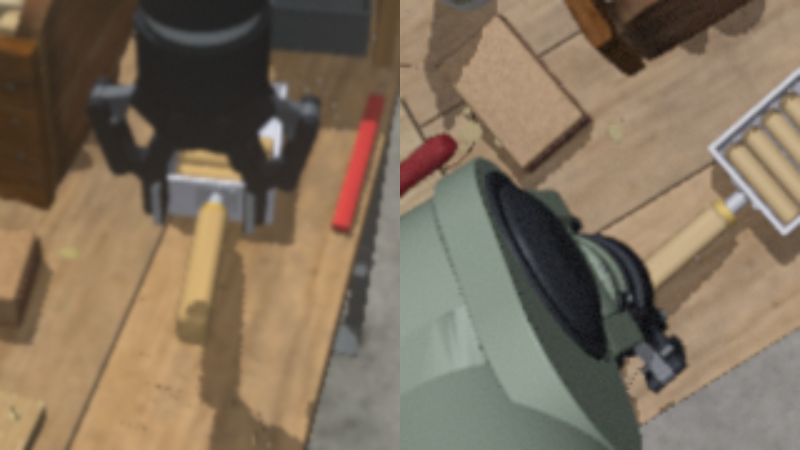

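The fingers straddle the grip, with the left finger well clear of the red lever, so I can go down.

```bash
python3 shift.py '.001 .006 .03 0 .05;.001 .006 .06 0 .05;.001 .006 .085 0 .05;.001 .006 .0915 0 .05;.001 .006 .0915 0 .05;.001 .006 .0915 0 .05' 
python3 -c "
from h import *
go(.3566,.2954,.025,130)"
```

```text
t: 2.97
tcp_pos: [0.3623, 0.2985, 0.0311]
tool_rot: [0.001, 0.425, 0.905, 0.001]
wrist_force: [0.2, 0.2, 0.6]
width: 0.0501
finger_force: 0.0
shift [ 0.0013 -0.0063  0.0061] len 0.009 yaw 129.76 turn -0.0043 tilt 0.13 q [ 0.53  0.43 -0.65  0.49  0.    1.41]
```

```bash
python3 shift.py '.001 -.006 .006 0 .05;.001 -.006 .006 0 .05;.001 -.006 .006 0 .05' 
python3 -c "
from h import *
go(.3566,.2954,.025,130)"
python3 shift.py '0 0 0 0 0;0 0 0 0 0;0 0 0 0 0;0 0 0 0 0;0 0 0 0 0;0 0 0 0 0' 20
```

```text
t: 3.22
tcp_pos: [0.3557, 0.2947, 0.0242]
tool_rot: [0.0, 0.424, 0.905, 0.0]
wrist_force: [-0.5, -0.1, -0.8]
width: 0.0496
finger_force: 0.0
shift [-0.0001  0.0011 -0.0008] len 0.001 yaw 129.77 turn -0.004 tilt 0.05 q [ 0.53  0.43 -0.67  0.47  0.    1.41]
t: 3.72
tcp_pos: [0.3561, 0.2951, 0.0237]
tool_rot: [0.0, 0.424, 0.905, 0.0]
wrist_force: [-0.4, 1.5, 2.1]
width: 0.0214
finger_force: 24.2
```

Gripped: width 21.4 mm against the 22 mm grip. I'll lift 30 mm at the lowest grip force to see whether the scoop pivots between the pads.

```bash
python3 shift.py '0 0 -.01 0 0;0 0 -.02 0 0;0 0 -.03 0 0;0 0 -.03 0 0;0 0 -.03 0 0;0 0 -.03 0 0' 20
python3 - <<'E'
from h import *
q=robot.sense();print(q["wrist_force"],q["moment"],q["finger_force"])
a=robot.snapshot("scene");b=robot.snapshot("top")
cv2.imwrite("pics/l1s.png",a["color"][:,:,::-1]);cv2.imwrite("pics/l1t.png",b["color"][:,:,::-1])
A=cv2.resize(a["color"][240:420,230:390],None,fx=2.5,fy=2.5); B=cv2.resize(b["color"][180:360,220:380],None,fx=2.5,fy=2.5)
cv2.imwrite("pics/l1.png",np.hstack([A,B])[:,:,::-1])
E
```

```text
t: 4.22
tcp_pos: [0.3556, 0.2949, 0.0532]
tool_rot: [-0.0, 0.424, 0.905, 0.0]
wrist_force: [-1.7, 1.7, 1.3]
width: 0.0216
finger_force: 24.2
[-1.65897398  1.65490177  1.31028309] [0.25719375 0.0825531  0.039936  ] 24.19519990682602
```

View pics/l1.png

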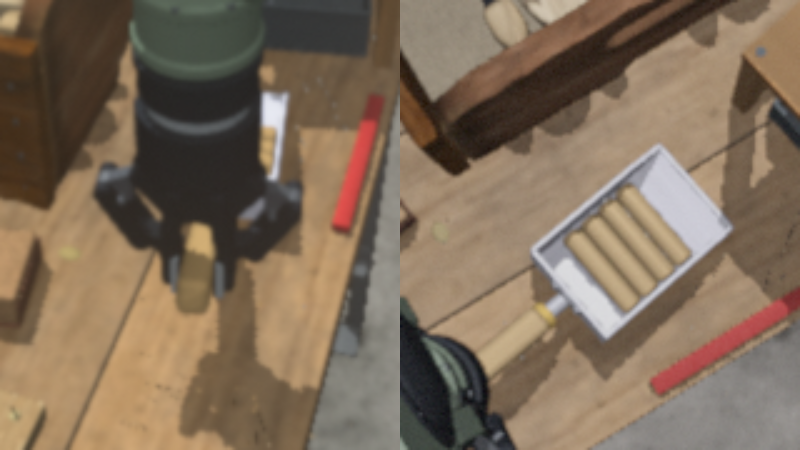

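At 20 N the scoop pivots in the pads: its nose stayed on the table and the dowels rolled forward against the ramp. I can set the tilt by lifting with the nose on the table, so I'll pre-tip to about 22° (safe below 34°), clamp at 120 N and lift.

```bash
python3 shift.py '-.004 0 -.008 0 0;-.008 0 -.016 0 0;-.012 0 -.024 0 0;-.016 0 -.032 0 0;-.021 0 -.039 0 0;-.021 0 -.039 0 0;-.021 0 -.039 0 0' 20
python3 shift.py '0 0 0 0 0;0 0 0 0 0;0 0 0 0 0;0 0 -.005 0 0;0 0 -.015 0 0;0 0 -.03 0 0;0 0 -.045 0 0;0 0 -.05 0 0;0 0 -.05 0 0;0 0 -.05 0 0' 120
python3 - <<'E'
from h import *
q=robot.sense();print(q["wrist_force"],q["moment"],q["finger_force"]);go(.3566,.2954,.025,130)
a=robot.snapshot("scene");b=robot.snapshot("top")
A=cv2.resize(a["color"][240:420,230:390],None,fx=2.5,fy=2.5); B=cv2.resize(b["color"][180:360,220:380],None,fx=2.5,fy=2.5)
cv2.imwrite("pics/l2.png",np.hstack([A,B])[:,:,::-1])
E
```

```text
t: 4.9
tcp_pos: [0.3703, 0.2785, 0.0933]
tool_rot: [0.001, 0.425, 0.905, 0.001]
wrist_force: [-0.4, 0.8, 1.1]
width: 0.0217
finger_force: 24.8
t: 5.73
tcp_pos: [0.3685, 0.2785, 0.1419]
tool_rot: [-0.001, 0.424, 0.905, -0.0]
wrist_force: [-0.3, -0.1, -3.7]
width: 0.0207
finger_force: 117.6
[-0.33082685 -0.13634366 -3.72902245] [ 0.2197927   0.26473157 -0.0412472 ] 117.55827784538269
shift [0.0205 0.0018 0.1169] len 0.119 yaw 129.76 turn -0.0041 tilt 0.07 q [ 0.49  0.25 -0.55  0.77  0.    1.36]
```

View pics/l2.png

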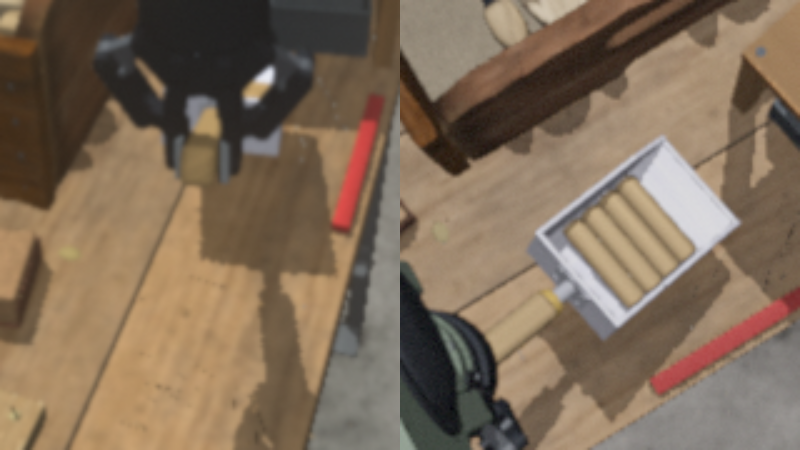

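The scoop is off the table, tipped and held at 120 N, with all four dowels lying against the ramp. From the top image (lip middle at about (341,252), rear-wall middle at about (288.6,294)) I'll work out the tilt and the carry moves.

```bash
cat >> h.py <<'E'
def hand():
    return np.array(robot.sense()["tcp_pos"])+[0,0,.0187]
def at(g,a,x,z,gx=-148.,gz=42.6): # world point of scoop (x,z mm) for grasp point g, nose-down a deg
    a=np.radians(a); X,Z=(x-gx)/1e3,(z-gz)/1e3
    return g+U*(X*np.cos(a)+Z*np.sin(a))+np.array([0,0,-X*np.sin(a)+Z*np.cos(a)])
E
python3 - <<'E'
from h import *
from scipy.optimize import least_squares
T=robot.snapshot("top"); g=hand()
obs=[((341,252),85,27),((288.6,294),-45,40)]
f=lambda v:np.concatenate([(proj(T,at(g+V*v[1],v[0],x,z,v[2]))-o) for o,x,z in obs])
r=least_squares(f,[22,0,-148.],x_scale=[1,.01,10]);print(r.x,r.fun)
a=r.x[0]
for n,p in(("grip",g),("lip",at(g,a,85,27,r.x[2])),("edge",at(g,a,45,0,r.x[2])),("rear",at(g,a,-45,40,r.x[2]))): print(n,shelf(p).round(4))
E
```

```text
[ 1.75655167e+01 -2.84897724e-03 -1.37827565e+02] [-0.35512277 -0.32531075  0.3307409   0.30751158]
grip [-0.354   0.0484  0.1601]
lip [-0.1462  0.0484  0.078 ]
edge [-0.1925  0.0484  0.0643]
rear [-0.2663  0.0484  0.1296]
```

```bash
python3 shift.py '0 -.005 0 0 0;0 -.013 0 0 0;0 -.023 0 0 0;0 -.033 0 0 0;0 -.042 0 0 0;-.004 -.047 0 0 0;-.011 -.0486 0 0 0;-.019 -.0486 0 0 0;-.027 -.0486 0 0 0;-.035 -.0486 0 0 0' 120
python3 shift.py '-.009 0 0 0 0;-.018 0 0 0 0;-.027 0 0 0 0;-.036 0 0 0 0;-.045 0 0 0 0;-.053 0 0 0 0;-.060 0 0 0 0;-.066 0 0 0 0;-.071 0 0 0 0;-.071 0 0 0 0'
python3 - <<'E'
from h import *
g=hand(); print(shelf(g).round(4))
a=robot.snapshot("scene");b=robot.snapshot("top")
A=cv2.resize(a["color"][150:330,270:430],None,fx=2.5,fy=2.5); B=cv2.resize(b["color"][160:340,280:440],None,fx=2.5,fy=2.5)
cv2.imwrite("pics/l3.png",np.hstack([A,B])[:,:,::-1])
E
```

```text
t: 6.72
tcp_pos: [0.3555, 0.22, 0.1427]
tool_rot: [0.0, 0.425, 0.905, 0.0]
wrist_force: [0.4, -0.1, -2.9]
width: 0.0203
finger_force: 117.6
t: 7.55
tcp_pos: [0.4003, 0.1654, 0.1425]
tool_rot: [0.0, 0.425, 0.905, 0.0]
wrist_force: [-1.1, 1.0, -3.4]
width: 0.0206
finger_force: 117.6
[-0.247   0.0004  0.1612]
```

View pics/l3.png

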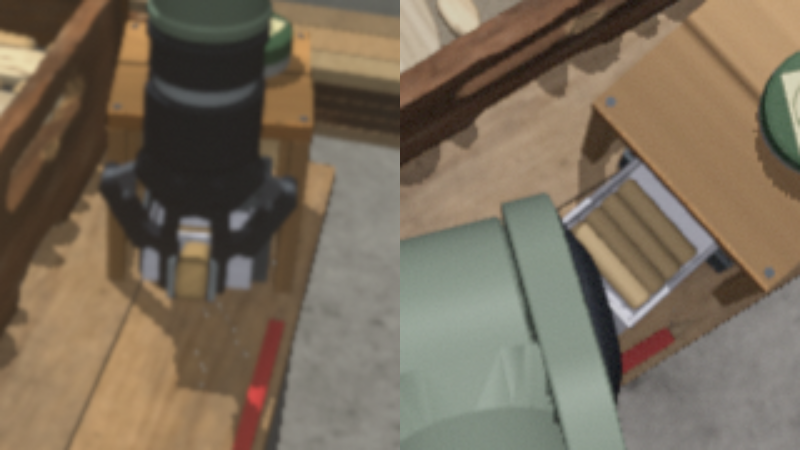

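The scoop is centred between the posts, with the bin rim visible on both sides of the pan at (625,160) and (718,260), and the dowels are still aboard. I'll ease the grip to 20 N so the ramp settles onto the bin's front rim, then raise the hand on an arc.

```bash
python3 shift.py '0 0 0 0 0;0 0 0 0 0;0 0 0 0 0;-.004 0 -.004 0 0;-.008 0 -.009 0 0;-.013 0 -.014 0 0;-.017 0 -.019 0 0;-.017 0 -.019 0 0' 20
python3 - <<'E'
from h import *
g=hand(); q=robot.sense();print(shelf(g).round(4),q["wrist_force"],q["moment"])
a=robot.snapshot("scene");b=robot.snapshot("top")
A=cv2.resize(a["color"][150:330,270:430],None,fx=2.5,fy=2.5); B=cv2.resize(b["color"][160:340,280:440],None,fx=2.5,fy=2.5)
cv2.imwrite("pics/l4.png",np.hstack([A,B])[:,:,::-1])
E
```

```text
t: 8.32
tcp_pos: [0.4122, 0.1524, 0.1628]
tool_rot: [0.001, 0.425, 0.905, 0.001]
wrist_force: [-0.3, 1.2, -2.6]
width: 0.0204
finger_force: 117.6
[-0.2294  0.0013  0.1815] [-0.27163845  1.15629198 -2.6166702 ] [ 0.19626773  0.13378895 -0.02493038]
```

View pics/l4.png

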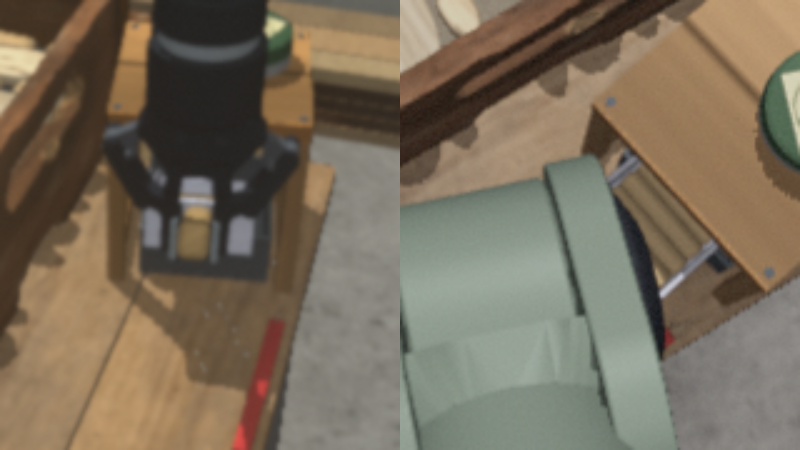

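The grip force has not dropped (118 N), so the pads hold until they are opened a little. I'll bring the ramp back down near the rim first, then ease the opening in small steps and watch the force.

```bash
python3 shift.py '.006 0 .006 0 0;.012 0 .012 0 0;.017 0 .019 0 0;.017 0 .025 0 0;.017 0 .031 0 0;.017 0 .031 0 0;.017 0 .031 0 0'
python3 shift.py '0 0 0 0 .0212;0 0 0 0 .0212;0 0 0 0 .0212' 20
python3 shift.py '0 0 0 0 .0216;0 0 0 0 .0216;0 0 0 0 .0216' 20
python3 -c "
from h import *
q=robot.sense();print(shelf(hand()).round(4),q['wrist_force'],q['moment'])"
```

```text
t: 9.0
tcp_pos: [0.3986, 0.1675, 0.1302]
tool_rot: [-0.001, 0.424, 0.906, 0.001]
wrist_force: [-4.1, 6.3, 7.1]
width: 0.0208
finger_force: 117.8
t: 9.25
tcp_pos: [0.3986, 0.1674, 0.1303]
tool_rot: [-0.001, 0.424, 0.906, 0.001]
wrist_force: [-4.2, 5.1, 5.5]
width: 0.0214
finger_force: 47.8
t: 9.5
tcp_pos: [0.3985, 0.1674, 0.1302]
tool_rot: [-0.001, 0.424, 0.906, 0.001]
wrist_force: [-4.3, 5.5, 3.1]
width: 0.0219
finger_force: 24.1
[-0.2497  0.0003  0.1489] [-4.25480443  5.51578294  3.09747558] [ 0.66472748  0.50588626 -0.00788436]
```

```bash
python3 shift.py '-.002 0 -.006 0 .0216;-.006 0 -.012 0 .0216;-.01 0 -.018 0 .0216;-.014 0 -.024 0 .0216;-.02 0 -.031 0 .0216;-.02 0 -.031 0 .0216;-.02 0 -.031 0 .0216' 20
cat > look.py <<'E'
from h import *
import sys
q=robot.sense();print(shelf(hand()).round(4),q['wrist_force'].round(2),q['moment'].round(3))
for n in("scene","top"): cv2.imwrite(f"pics/{sys.argv[1]}{n}.png",robot.snapshot(n)["color"][:,:,::-1])
E
python3 look.py a
```

```text
t: 10.08
tcp_pos: [0.4137, 0.1502, 0.1622]
tool_rot: [0.001, 0.425, 0.905, 0.0]
wrist_force: [1.3, 0.8, 0.3]
width: 0.0218
finger_force: 24.0
[-0.2267  0.0009  0.1809] [1.31 0.78 0.26] [-0.051 -0.308  0.157]
```

```bash
python3 shift.py '-.004 0 -.005 0 .0216;-.008 0 -.010 0 .0216;-.012 0 -.014 0 .0216;-.017 0 -.019 0 .0216;-.022 0 -.023 0 .0216;-.025 0 -.026 0 .0216;-.025 0 -.026 0 .0216;-.025 0 -.026 0 .0216' 20
python3 look.py b
python3 - <<'E'
import cv2,numpy as np
A=[cv2.resize(cv2.imread(f"pics/{k}")[150:300,290:410],None,fx=2.2,fy=2.2) for k in("ascene.png","bscene.png")]+[cv2.resize(cv2.imread("pics/btop.png")[170:320,320:440],None,fx=2.2,fy=2.2)]
cv2.imwrite("pics/l5.png",np.hstack(A))
E
```

```text
t: 10.85
tcp_pos: [0.4285, 0.1312, 0.1875]
tool_rot: [0.0, 0.425, 0.905, 0.0]
wrist_force: [0.1, -0.2, -2.5]
width: 0.0218
finger_force: 23.9
[-2.027e-01  1.000e-04  2.062e-01] [ 0.05 -0.15 -2.46] [ 0.152  0.178 -0.01 ]
```

View pics/l5.png

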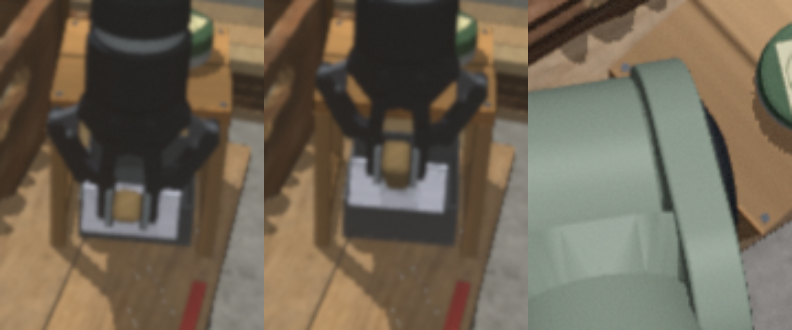

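In the first panel the rear wall's bottom edge is at about (351,257) in scene pixels. After the lift it is at about (352,245), with the bin front still in place below. That was my last picture, so from here I'll get the tilt numerically from this bright panel's edges.

```bash
cat > tilt.py <<'E'
from h import *
import sys
def measure():
    S=robot.snapshot("scene"); g=hand()
    im=S["color"].astype(int); h=cv2.cvtColor(S["color"],cv2.COLOR_RGB2HSV)
    m=((h[...,1]<45)&(h[...,2]>135)).astype(np.uint8); m[:, :300]=0; m[:,400:]=0; m[:150]=0; m[330:]=0
    n,l,st,c=cv2.connectedComponentsWithStats(m); comps=[i for i in range(1,n) if st[i][4]>40]
    if not comps: print("no panel"); return
    mm=np.isin(l,comps); ys,xs=np.nonzero(mm); print("panel",[(st[i].tolist()) for i in comps])
    x0,x1=np.percentile(xs,[2,98]); cxm=(x0+x1)/2; 
    bot=np.median([ys[xs==x].max() for x in np.unique(xs) if x0+3<x<x1-3])+.5; top=np.median([ys[xs==x].min() for x in np.unique(xs) if x0+3<x<x1-3])-.5
    A=np.arange(0,80,.5)
    for gx in(-148.,-138.):
        gz=42.6-(gx+148)*.158
        pr=lambda x,z:np.array([proj(S,at(g,a,x,z,gx,gz))[1] for a in A])
        b=pr(-45,0); t=pr(-45,40)
        print("gx",gx,"from bottom",A[np.argmin(abs(b-bot))],"from top",A[np.argmin(abs(t-top))],"from height",A[np.argmin(abs((b-t)-(bot-top)))],"rows",top,bot)
    q=robot.sense(); print(shelf(g).round(4),q['wrist_force'].round(2))
if __name__=="__main__": measure()
E
python3 tilt.py
```

```text
panel [[329, 222, 44, 25, 594], [394, 250, 6, 19, 63], [388, 284, 12, 12, 71], [383, 310, 17, 20, 163]]
gx -148.0 from bottom 35.5 from top 47.5 from height 79.5 rows 235.5 244.5
gx -138.0 from bottom 36.0 from top 49.5 from height 79.5 rows 235.5 244.5
[-2.032e-01 -2.000e-04  2.058e-01] [ 0.97 -0.43 -1.41]
```

```bash
sed -i 's/m\[:,400:\]=0/m[:,382:]=0/; s/comps=\[.*/comps=[1+int(np.argmax(st[1:,4]))]/' tilt.py; sed -i 's/, comps=/;comps=/' tilt.py; python3 tilt.py
```

```text
panel [[329, 222, 44, 25, 592]]
gx -148.0 from bottom 35.5 from top 46.0 from height 79.5 rows 234.0 244.5
gx -138.0 from bottom 36.0 from top 48.0 from height 79.5 rows 234.0 244.5
[-2.032e-01 -2.000e-04  2.058e-01] [-0.27  0.41 -2.07]
```

```bash
python3 shift.py '0 0 0 0 .0217;0 0 0 0 .0217;-.003 0 -.004 0 .0217;-.006 0 -.008 0 .0217;-.010 0 -.012 0 .0218;-.010 0 -.012 0 .0218;-.010 0 -.012 0 .0218' 20
python3 tilt.py
```

```text
t: 11.63
tcp_pos: [0.4358, 0.1235, 0.2002]
tool_rot: [0.001, 0.425, 0.905, 0.0]
wrist_force: [-0.0, 1.2, 0.5]
width: 0.0221
finger_force: 12.4
panel [[328, 221, 45, 25, 798]]
gx -148.0 from bottom 44.0 from top 43.5 from height 37.5 rows 223.5 243.5
gx -138.0 from bottom 45.5 from top 45.5 from height 28.0 rows 223.5 243.5
[-0.1923  0.0006  0.2188] [-0.15  0.32  1.5 ]
```

The tilt is now about 44°, with the ramp on the rim and a 12 N grip. I'll continue the arc to about 58°.

```bash
python3 shift.py '-.005 0 -.004 0 .0218;-.010 0 -.008 0 .0218;-.016 0 -.011 0 .0218;-.022 0 -.014 0 .0218;-.028 0 -.017 0 .0218;-.034 0 -.020 0 .0218;-.040 0 -.023 0 .0218;-.044 0 -.025 0 .0218;-.044 0 -.025 0 .0218;-.044 0 -.025 0 .0218' 20
python3 tilt.py
```

```text
t: 12.52
tcp_pos: [0.463, 0.0897, 0.2244]
tool_rot: [-0.0, 0.425, 0.905, 0.0]
wrist_force: [-0.6, 0.2, -1.3]
width: 0.0217
finger_force: 12.0
panel [[330, 204, 45, 22, 744]]
gx -148.0 from bottom 48.0 from top 48.0 from height 16.5 rows 205.5 224.5
gx -138.0 from bottom 50.5 from top 51.0 from height 52.5 rows 205.5 224.5
[-0.149  -0.0003  0.243 ] [ 0.26 -0.06 -2.13]
```

```bash
python3 shift.py '.008 0 0 0 .0218;.018 0 0 0 .0218;.022 0 0 0 .0219;.022 0 -.008 0 .0219;.022 0 0 0 .0219;.022 0 -.008 0 .0219;.022 0 0 0 .0219;.022 0 -.006 0 .0219;.022 0 -.006 0 .0219;.022 0 -.006 0 .0219' 20
python3 tilt.py
```

```text
t: 13.4
tcp_pos: [0.449, 0.1067, 0.2306]
tool_rot: [0.0, 0.425, 0.905, 0.0]
wrist_force: [-0.5, 0.5, -1.6]
width: 0.022
finger_force: 6.0
panel [[328, 213, 46, 25, 833]]
gx -148.0 from bottom 57.5 from top 56.0 from height 37.0 rows 215.5 235.5
gx -138.0 from bottom 61.5 from top 59.5 from height 23.0 rows 215.5 235.5
[-0.1707  0.      0.2492] [-0.07 -0.03 -0.77]
```

Tilt is about 58°. I'll firm the grip, shift the lip back well over the bin, give it a small shake and weigh the scoop.

```bash
python3 shift.py '0 0 0 0 .0213;0 0 -.004 0 .0213;-.008 0 -.010 0 .0213;-.016 0 -.010 0 .0213;-.016 0 -.015 0 .0213;-.016 0 -.007 0 .0213;-.016 0 -.015 0 .0213;-.016 0 -.010 0 .0213;-.016 0 -.010 0 .0213;-.016 0 -.010 0 .0213' 40
python3 tilt.py
for i in 1 2 3; do python3 shift.py '0 0 0 0 .0213' | grep wrist; done
python3 - <<'E'
from h import *
# dowel-coloured pixels where bin/scoop interior may show, and on table around
S=robot.snapshot("top"); h=cv2.cvtColor(S["color"],cv2.COLOR_RGB2HSV); cv2.imwrite("pics/c.png",S["color"][:,:,::-1])
a=cv2.cvtColor(cv2.imread("pics/top0.png"),cv2.COLOR_BGR2HSV); 
for p in((303,285),(315,275),(290,262+30),(255,322)): print(p,a[p[1],p[0]])
print(a[300,330],a[250,370],a[330,300],"floor near scoop")
E
```

```text
t: 14.28
tcp_pos: [0.4587, 0.0946, 0.24]
tool_rot: [-0.0, 0.424, 0.905, -0.0]
wrist_force: [-0.2, 0.4, -1.8]
width: 0.0217
finger_force: 21.3
panel [[329, 205, 46, 24, 831]]
gx -148.0 from bottom 57.5 from top 56.0 from height 32.5 rows 207.0 227.0
gx -138.0 from bottom 62.0 from top 59.5 from height 24.5 rows 207.0 227.0
[-0.1552 -0.0003  0.2589] [ 0.38 -0.41 -1.95]
wrist_force: [0.6, 0.5, -1.5]
wrist_force: [-0.4, -0.6, -2.4]
wrist_force: [-0.4, 0.6, -1.7]
(303, 285) [ 19  81 185]
(315, 275) [ 18  82 165]
(290, 292) [ 18  87 159]
(255, 322) [ 19  79 194]
[14 86 98] [ 15  84 109] [ 15  72 162] floor near scoop
```

The weight is down from about 3.2 N to about 1.9 N, so the scoop is empty. I'll lift it clear of the rim, back out and move left to the original lane, then check the bin with a colour mask.

```bash
python3 shift.py '0 0 -.01 0 .0213;.003 0 -.02 0 .0213;.015 0 -.025 0 .0213;.03 0 -.025 0 .0213;.05 0 -.025 0 .0213;.07 .005 -.025 0 .0213;.09 .015 -.025 0 .0213;.09 .03 -.025 0 .0213;.09 .048 -.025 0 .0213;.09 .048 -.025 0 .0213' 40
python3 tilt.py
python3 - <<'E'
from h import *
S=robot.snapshot("scene"); h=cv2.cvtColor(S["color"],cv2.COLOR_RGB2HSV)
# shelf-frame -> expected pixel of bin inner corners (rim and floor)
b=lambda x,y,z:proj(S,EDGE+U*(.012+.065+x)+V*(-.003+y)+[0,0,z]).round(0).tolist()
print([b(x,y,.05) for x,y in((-.061,.055),(-.061,-.055),(.061,-.055),(.061,.055))],[b(x,y,.006) for x,y in((-.061,.055),(-.061,-.055),(.061,-.055),(.061,.055))])
poly=np.array([b(x,y,.05) for x,y in((-.061,.055),(-.061,-.055),(.061,-.055),(.061,.055))],np.int32)
m=np.zeros(h.shape[:2],np.uint8); cv2.fillPoly(m,[poly],1)
w=((h[...,0]>10)&(h[...,0]<25)&(h[...,1]>60)&(m>0)).astype(np.uint8)
n,l,st,c=cv2.connectedComponentsWithStats(w); print([(st[i].tolist()) for i in range(1,n) if st[i][4]>5], m.sum(), (h[...,2][m>0]<70).mean())
E
```

```text
t: 15.47
tcp_pos: [0.4401, 0.1969, 0.2666]
tool_rot: [0.001, 0.423, 0.906, 0.002]
wrist_force: [-0.6, -0.1, -1.5]
width: 0.022
finger_force: 21.5
panel [[300, 220, 46, 26, 920]]
gx -148.0 from bottom 58.5 from top 58.0 from height 55.5 rows 222.5 243.5
gx -138.0 from bottom 62.5 from top 61.5 from height 11.5 rows 222.5 243.5
[-0.2455  0.0495  0.2849] [-0.64 -0.62 -1.03]
[[327.0, 242.0], [377.0, 246.0], [377.0, 215.0], [332.0, 212.0]] [[327.0, 257.0], [375.0, 261.0], [376.0, 229.0], [332.0, 226.0]]
[[347, 230, 21, 13, 236]] 1539 0.5373619233268356
```

```bash
python3 shift.py '0 0 .02 0 .0213;0 0 .04 0 .0213;0 0 .06 0 .0213;0 0 .075 0 .0216;.01 0 .088 0 .0217;.02 0 .097 0 .0217;.032 0 .106 0 .0217;.042 0 .115 0 .0217;.052 0 .125 0 .0217;.062 0 .135 0 .0217' 20
python3 -c "from h import *;print(shelf(hand()))"
python3 shift.py '.01 0 .01 0 .0217;.018 0 .02 0 .0217;.026 0 .03 0 .0217;.034 0 .04 0 .0217;.041 0 .05 0 .0217;.047 0 .06 0 .0217;.052 0 .07 0 .0217;.057 0 .08 0 .0217;.061 0 .09 0 .0217;.061 0 .09 0 .0217'
python3 tilt.py
```

```text
t: 16.4
tcp_pos: [0.398, 0.242, 0.1305]
tool_rot: [0.0, 0.425, 0.905, -0.0]
wrist_force: [-0.4, -0.8, -0.2]
width: 0.0222
finger_force: 17.1
[-0.30709852  0.04789261  0.14921   ]
t: 17.23
tcp_pos: [0.3587, 0.2885, 0.0394]
tool_rot: [-0.0, 0.424, 0.906, -0.001]
wrist_force: [0.0, -0.1, -1.3]
width: 0.0217
finger_force: 14.9
panel [[335, 274, 11, 40, 343]]
gx -148.0 from bottom 0.0 from top 0.0 from height 60.5 rows 273.5 313.5
gx -138.0 from bottom 0.0 from top 0.0 from height 59.5 rows 273.5 313.5
[-0.368   0.048   0.0588] [ 0.14 -0.1  -1.53]
```

```bash
python3 shift.py '.002 0 .005 0 .0217;.003 0 .01 0 .0217;.004 0 .014 0 .0217;.004 0 .015 0 .0217;.004 0 .015 0 .0217;.004 0 .015 0 .0217'
python3 -c "from h import *;print(shelf(hand()))"
python3 shift.py '0 0 0 0 .03;0 0 0 0 .045;0 0 0 0 .05;0 0 0 0 .05;0 0 0 0 .05;0 0 0 0 .05' 20
```

```text
t: 17.78
tcp_pos: [0.3571, 0.2922, 0.0255]
tool_rot: [-0.0, 0.424, 0.905, 0.0]
wrist_force: [-0.4, 1.3, 0.4]
width: 0.0215
finger_force: 15.0
[-0.37185312  0.0488862   0.04422486]
t: 18.28
tcp_pos: [0.3573, 0.2919, 0.0254]
tool_rot: [0.0, 0.425, 0.905, -0.0]
wrist_force: [-0.8, 0.3, 0.1]
width: 0.0494
finger_force: 0.0
```

Released. I'll go straight up and away toward the base side, then measure the scoop and the bin contents.

```bash
python3 shift.py '0 0 -.02 0 .05;0 0 -.05 0 .05;0 0 -.09 0 .05;0 0 -.13 0 .05;0 0 -.17 0 .05;0 0 -.21 0 .05;0 0 -.25 0 .05;0 0 -.27 0 .05;0 0 -.28 0 .05;0 0 -.28 0 .05'
python3 shift.py '.03 -.03 0 0 .05;.06 -.06 0 0 .05;.08 -.09 0 0 .05;.08 -.12 0 0 .05;.08 -.14 0 0 .05;.08 -.14 0 0 .05'
python3 - <<'E'
from h import *
S=robot.snapshot("scene");T=robot.snapshot("top")
cv2.imwrite("pics/es.png",S["color"][:,:,::-1]);cv2.imwrite("pics/et.png",T["color"][:,:,::-1])
def comps(s,cond,box,mn):
    h=cv2.cvtColor(s["color"],cv2.COLOR_RGB2HSV).astype(int); m=cond(h).astype(np.uint8); k=np.zeros_like(m); k[box[1]:box[3],box[0]:box[2]]=1
    n,l,st,c=cv2.connectedComponentsWithStats(m*k); return [(st[i].tolist(),[cv2.minAreaRect(np.argwhere(l==i)[:,::-1].astype(np.float32))]) for i in range(1,n) if st[i][4]>mn]
pan=lambda h:(h[...,1]<45)&(h[...,2]>120)
print("pan scene",comps(S,pan,(260,230,385,360),150)); print("pan top",comps(T,pan,(240,200,385,340),150))
b=lambda x,y,z:proj(S,EDGE+U*(.012+.065+x)+V*(-.003+y)+[0,0,z]).astype(int)
h=cv2.cvtColor(S["color"],cv2.COLOR_RGB2HSV); 
print("bin V (rows 205..262, cols 320..384 step 3), H<25&S>60 marked")
for y in range(206,264,3): print(y," ".join(("*" if 10<h[y,x,0]<25 and h[y,x,1]>60 else " ")+"%3d"%h[y,x,2] for x in range(320,386,3)))
E
```

```text
t: 19.12
tcp_pos: [0.3582, 0.2926, 0.3074]
tool_rot: [0.001, 0.424, 0.905, 0.002]
wrist_force: [0.3, -0.0, -0.1]
width: 0.0503
finger_force: 0.0
t: 19.62
tcp_pos: [0.1942, 0.2611, 0.3031]
tool_rot: [-0.001, 0.424, 0.906, -0.003]
wrist_force: [-1.0, 0.7, 0.3]
width: 0.0503
finger_force: 0.0
pan scene [([295, 269, 52, 61, 2398], [((319.5104675292969, 299.1583251953125), (47.37731170654297, 57.76682662963867), 6.519801139831543)]), ([377, 307, 8, 53, 230], [((380.5, 333.0), (52.0, 7.0), 90.0)])]
pan top [([273, 235, 82, 80, 3340], [((310.82232666015625, 277.4873046875), (47.658790588378906, 79.80076599121094), 49.08561706542969)]), ([329, 317, 56, 23, 783], [((356.4999694824219, 327.9999694824219), (54.99999237060547, 21.999996185302734), -0.0)])]
bin V (rows 205..262, cols 320..384 step 3), H<25&S>60 marked
206 * 91 * 97 *109 *128 *126 *127 *127 *127 *126 *126 *126 *126 *126 *125 *124 *124 *123 *105  105  119  111  123
209 * 91 * 97 *117 *137   80   82   85   91 * 97 *108 *110 *112 *119 *122 *125 *125 *125 *111   89   83   89   93
212 * 90 * 96 *123 *132   63   60   60   60   59   60  
[... 1296 characters left out ...]
9   46   44   45
248 * 97 *119   87   63   64   63   62   63   62   61   61   61   61   60   60   60   59   58   58   50   44   46
251 * 98 *127   85   64   63   62   63   63   62   62   61   62   61   61   60   60   59   59   58   54   46   46
254 *100 *143   86   65   64   63   64   64   62   62   62   61   61   60   60   59   59   59   60   72   46   46
257 *104 *162 *111   73   74   71   70   65   64   64   64   62   62   61   61   60   60   61   60 * 93 * 79 * 61
260 *107 *152 *151 *134 *115 *112 *109 *109 *106 *104 * 97 * 97 * 93   89   83   73   69   66   66 * 99 * 99 * 97
263 *115 *116 *119 *183 *136 *116 *114 *113 *111 *113 *113 *115 *111 *119 *117 *113 *110 *101 *105 *112 * 99 * 96
```

```bash
python3 - <<'E'
from h import *
S=robot.snapshot("scene");T=robot.snapshot("top")
for i in range(4):
    x=-.061+.009+.018*i; print(i,[proj(S,EDGE+U*(.077+x)+V*(-.003+y)+[0,0,.022]).round(1).tolist() for y in(.038,-.038)])
print("row of dowel back edge:",[proj(S,EDGE+U*(.077+.0185)+V*-.003+[0,0,.013]).round(1)])
# rim top centre of front wall
print("front rim",proj(S,EDGE+U*.012+V*-.003+[0,0,.05]).round(1),"inner",proj(S,EDGE+U*.016+V*-.003+[0,0,.05]).round(1))
col=lambda c:cv2.cvtColor(c,cv2.COLOR_RGB2HSV)
for s,n,box in((T,"top0",(225,150,520,400)),(S,"scene0",(250,180,420,400))):
    a=cv2.imread(f"pics/{n}.png")[:,:,::-1]; d=np.abs(a.astype(int)-s["color"].astype(int)).max(2); m=(d>35).astype(np.uint8); k=np.zeros_like(m);k[box[1]:box[3],box[0]:box[2]]=1
    nn,l,st,c=cv2.connectedComponentsWithStats(cv2.morphologyEx(m*k,cv2.MORPH_OPEN,np.ones((3,3),np.uint8)))
    for i in range(1,nn):
        if st[i][4]>25: print(n,st[i].tolist(),"before",np.median(a[l==i],0),"now",np.median(s["color"][l==i],0))
h=col(T["color"]); print("pan profile along axis (top):")
for o in (-35,-25,-15,-5,5,15,25,35,45,60,75):
    p=proj(T,np.array([.4517,.182,.01])+U*(o/1e3)).round().astype(int); print(o,p,h[p[1],p[0]],end="; ")
E
```

```text
0 [[334.7, 249.8], [368.0, 252.6]]
1 [[335.4, 244.9], [368.2, 247.6]]
2 [[336.1, 240.2], [368.5, 242.8]]
3 [[336.7, 235.6], [368.7, 238.2]]
row of dowel back edge: [array([352.9, 235.7])]
front rim [351.6 245.1] inner [351.7 244. ]
top0 [280, 261, 52, 49, 1462] before [169. 149. 118.] now [212. 212. 215.]
scene0 [402, 180, 18, 6, 89] before [97. 85. 64.] now [39. 37. 35.]
scene0 [369, 199, 51, 82, 1889] before [129. 124. 114.] now [43. 42. 41.]
scene0 [336, 229, 32, 14, 358] before [61. 62. 61.] now [132. 111.  78.]
scene0 [301, 292, 43, 25, 874] before [181. 156. 111.] now [235. 236. 243.]
pan profile along axis (top):
-35 [293 293] [120   4 215]; -25 [297 290] [120   2 214]; -15 [301 286] [120   2 215]; -5 [305 283] [130   4 215]; 5 [309 279] [128   5 215]; 15 [313 276] [130   4 215]; 25 [317 273] [113   5 216]; 35 [321 269] [113   5 214]; 45 [324 266] [123  12 196]; 60 [330 261] [123  13 196]; 75 [336 256] [124  10 197];
```

The pan is empty, and the scoop sits flat where it started. Only the dowel area changed between the before and after top views. The dowels in view match four lying side by side behind the bin's front wall, nothing new is on the table, and the bin edges are unchanged.

```bash
python3 -c "
from bench import robot
print(robot.finish_job())"
```

```text
the job is handed in; nothing more can be done
None
```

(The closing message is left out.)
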